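Lay the tilting tester tray flat

ROBOT

A 6-joint arm with a two-finger parallel gripper is mounted at the origin on the work surface. World frame = base frame: x ahead of the robot, y to its left, z up, the work surface at z = 0. Lengths are in m, angles in rad, forces in N, time in s.
With the tool pointing down it reaches from about 0.25 to 0.775 m from the base axis. Payload 4 kg.
Tool frame: the origin (TCP) lies between the finger pads; the fingertips stand 25 mm ahead of it and the grasp point (between the pads) lies 6 mm ahead of it (robot.tip_reach is the z of the fingertips in the tool frame, in m); z points along the fingers, y is the line along which they close (so a half turn about z gives the same grasp; the last joint's range is limited). The gripper opens to 94 mm and grips with 3 to 60 N. Pads are 16 mm wide; open, the fingers measure 119 mm over their backs; the gripper's body (75 mm by 177 mm) begins 78 mm behind the grasp point.
Start: joints at [-1.252, 0.087, 1.371, -0, 1.684, -0.103], TCP at [0.225, -0.502, 0.231] pointing down, gripper open.
Joint ranges: [-3.1, 3.1], [-0.76, 2.03], [0.27, 2.55], [-1.08, 4.22], [0.17, 2.65], [-2.57, 2.57]. Speed limits (rad/s): [2.79, 2.79, 3.14, 3.14, 3.14, 3.14].

INTERFACE

Orientations are given as [roll, pitch, yaw] about the fixed x, y, z axes, in that order (R = Rz(yaw) Ry(pitch) Rx(roll)).
In Python, from bench import robot gives the robot as it stands. The module is installed in compiled form; this text tells all that it offers.
- The arm moves only by the shell command python3 -m handwheel 'ROWS'. ROWS is JSON, a list of rows, each a list of 3 entries, a list of its own where there are three numbers: the turn, a rotation vector about the world's x, y, z in units of 90 degrees (1.0 is 90 degrees), then the shift along the world's x, y, z in units of 0.05 m (1.0 is 0.05 m), then the closure, from 0 (fully open) to 1 (shut). A call has 1 to 5 rows; each row shifts and turns the commanded pose from where the row before left it; what a row does not reach is not made up. A row lasts 1/10 s, in which the tool goes at most 50 mm and 8.59 degrees, less where a joint would pass 70% of its speed; a pose out of reach is approached as far as the arm can. A call with a number of a shift or a turn outside -1 to 1 is refused whole. A call with a gripper value outside its range is refused whole. The fingers move at their own pace and stop on an object; the grip force is fixed at half the most. Time passes only in rows, so rows that do not move let the fingers close. It gives the time, the measured TCP pose, the force, the opening and the grip force at its end, in the units of the state.
- robot.get_obs(): the state, without advancing time (a new reading comes with each control period).
- robot.snapshot(name): name is "scene" or "top" or "wrist"; returns (picture, depth): 480x640x3 uint8, red, green, blue; 480x640 float32, m along the optical axis (not along the pixel's ray), 0 where there is no reading.
- robot.calibration(name): a dict with "mtx" (3x3 intrinsics, pixels), "extrinsics" (4x4, takes a point from camera to world coordinates); the wrist camera has in their place "hand_eye" (4x4, takes a point from camera to tool coordinates, whose origin is the TCP and whose axes are the flange's). Camera axes: x right, y down, z forward; pixel columns grow to the right and rows downward; lengths in m; the calibration is good to about 2 mm. The wrist camera is an equidistant fisheye: a pixel r from the principal point sees the ray r / f radians off the axis. A picture is of the moment at which its call begins: read the wrist's pose just before it. calibration takes no time and is no camera call.
- robot.close_job(): hands the job in; it is judged then, once.
Trained networks look in the newest picture that a camera, given by its name, has taken for a name from the list of things; names that differ only in an ending like _2 or _b are one class to them, and where a whole thing is asked for, a point or a joint stands for the part that bears it (a point fixed in the world has none). Each returns a list of dicts, best first, with "p" (0 to 1); they miss things now and then, are a little off and sometimes report something else, mostly with a low value. They report only what shows in the picture. A call takes as long as a camera call.
- robot.boxes_of(query, camera): "bbox" ([left, top, right, bottom] in pixels, round what is visible of it).
The state is a dict: "time": time; "joint_positions": joint angles; "qvel": joint speeds; "joint_torque": joint torques, N m; "tool_pos": TCP position; "ee_rot": TCP orientation; "wrist_force": force on the tool from outside, world axes, zero at the start; "wrist_torque": the same for the moment, N m; "width": finger opening in m; "finger_force": force on a finger pad.
Only numpy, scipy, OpenCV 4.12 (cv2) and the standard library are available. Lean on these libraries where they do the work, as an engineer would, in place of code of your own. Each camera call takes 0.05 s, during which the arm holds its last target. There are 200 camera calls.

TASK

The tester tray on the shop counter is propped up on its ratchet and must lie flat before the tester jars can be put in its wells. With your fingertips press the red release bar on its raised edge to free the pawls, keep it pressed and push the tray down past the teeth until it lies flat on its stand, then take your hand away so that the bar springs back. Do not force it, do not lift the tray and pick nothing up: the jars, the carton and the spatula cup stay where they stand.

Things in the scene. Friction and masses are not known exactly. Their poses are not given: they have to be found in the camera images.
- stand: Fixed sage-green steel base plate of the tray stand, 350 x 390 x 8 mm. Origin under its middle, on the counter; x points from the tray's raised edge (red bar, robot's side) to its hinged low edge, y along the hinge, z up. Near the raised edge two curved toothed steel racks, 11 mm wide, stand on it at y = +182 and -182 mm, up to 215 mm high.
- hinge (a point): The middle of the tray's hinge axis, 130 mm from the stand's origin along the stand's x and 52 mm above the counter. The axis runs along the stand's y. Axes as the stand's.
- tray (a joint): How far the tray is raised, rad: 0 = flat on its two rubber buffers (hard stop), 0.585 = highest. The hinge is stiff: the tray stays where it is left and takes about 5 to 8 N, moved slowly, at the press plate to go down. With the pawls in the teeth it can go down by no more than one tooth (0.0625 rad).
- tray_mid (a point): Middle of the top face of the tray: an oak board with six round wells, 250 x 318 x 18 mm, on two steel side arms. 130 mm from the hinge, 22 mm above the hinge axis when flat. x points to the hinge, y along it, z the board's normal.
- shaft (a point): Middle of the release bar's shaft, which rides on the tray along its raised edge, parallel to the hinge, 272 mm from the hinge axis and level with it when the tray is flat. Axes turn with the tray, as tray_mid.
- release (a joint): How far the release bar is pressed, rad: 0 = not pressed, pawls in the teeth (it reads up to 0.2 where the pawls ride on the back of a tooth); from about 0.25 on they are clear; 0.36 = its stop. Spring-loaded, 2 to 4 N at the press plate; springs back by itself.
- release_pad (a point): The point to press: middle of the top face of the red press plate, 32 mm outwards of the shaft and 4 mm above its axis. Plate 60 mm along the shaft, 56 mm outwards from it, 4 mm thick, outer rim raised 3 mm. z is its normal, x to the tray. Pressed, its outer edge goes down; pressed on, it takes the tray along on an arc about the hinge. Tray flat and bar on its stop: 45 mm above the counter.
- jar_brown: Closed dark brown jar with a black lid, 78 mm wide, 64 mm high, loose bystander. Origin under its middle.
- jar_cream: Closed cream-coloured jar with a white lid, 82 mm wide, 56 mm high, loose bystander. Origin under its middle.
- carton: Cream and magenta soap carton, 95 x 62 x 36 mm, loose bystander. Origin under its middle, x along its length.
- spatulas: White ceramic cup, 68 mm wide, 85 mm high, with wooden spatulas up to 150 mm high, loose bystander. Origin under its middle.

How it is judged:
On the way, in this order (a step that is already met when the one before it is completed fails the run):
1. the fingers press the release bar until the pawls are free, with the tray still up (value of joint release above 0.22 rad and value of joint tray above 0.15 rad and contact force between the fingers and stand above 0.5 N), for 0.05 s.
2. the tray is pushed down flat by the fingers (value of joint tray below 0.02 rad and contact force between the fingers and stand above 0.5 N), for 0.05 s.
At the end, for the whole second after the job is handed in: The tray lies flat (within 0.02 rad, 5 mm at the release bar), the release bar has sprung back (within 0.05 rad), and the jars, the carton and the spatula cup are within 15 mm of where they stood (value of joint tray below 0.02 rad and value of joint release below 0.05 rad and distance of each of jar_brown, jar_cream, carton, spatulas from where it was at the start of the episode below 0.015 m); the robot touches nothing.
It fails at once if a jar, the carton or the spatula cup is pushed away, lifted or tipped (distance of any of jar_brown, jar_cream, carton, spatulas from where it was at the start of the episode above 0.015 m or angle between any of jar_brown, jar_cream, carton, spatulas's own z axis and vertical above 0.3 rad).
It fails at once if the tray is lifted to its top position (value of joint tray above 0.55 rad).
It fails at once if the tray or the bar is forced: pushed with more than 80 N (contact force between any of the fingers, the arm and stand above 80 N).
It also fails if it takes over 38 s, if anything falls off the work surface, if the arm or the gripper's body presses on something with over 40 N, if the wrist force passes 120 N, or if a joint passes its speed limit or range.

## Working session

There is one attempt and no reset: what is moved stays moved. The work goes in short steps, Python scripts to look and compute and a shell command to move; the robot and the scene stay as the last step left them, time stands still between calls to the robot, and variables do not carry over. Pictures are saved under pics/ and viewed, at most 10 in all, crops included, and the job is handed in when it is done.

```bash
mkdir -p pics; cat > h.py <<'E'
import numpy as np, cv2
from bench import robot
def shot(n,f):
    im,d=robot.snapshot(n); cv2.imwrite('pics/'+f,im[:,:,::-1]); return im,d
def cloud(n,d):
    c=robot.calibration(n);K=np.array(c['mtx']);T=np.array(c['extrinsics'])
    v,u=np.mgrid[:480,:640]
    P=np.stack([(u-K[0,2])/K[0,0]*d,(v-K[1,2])/K[1,1]*d,d],-1)
    return P@T[:3,:3].T+T[:3,3]
E
python3 - <<'E'
from h import *
o=robot.get_obs();print(o['time'],o['tool_pos'],o['ee_rot'],o['wrist_force'])
for n in ['scene','top']:
    im,d=shot(n,n+'1.png');P=cloud(n,d);np.savez(n+'1.npz',im=im,P=P,d=d)
    print(n,robot.calibration(n)['extrinsics'])
    for q in ['stand','release_pad','tray_mid','jar_brown','jar_cream','carton','spatulas']:
        b=robot.boxes_of(q,n)[:2]; print(q,[(np.round(x['bbox']),round(x['p'],2)) for x in b])
    hsv=cv2.cvtColor(im,cv2.COLOR_RGB2HSV)
    m=((hsv[...,0]<8)|(hsv[...,0]>174))&(hsv[...,1]>150)&(hsv[...,2]>80)&(d>0)
    v,u=np.where(m);Q=P[m]
    if len(u):print('red',len(u),u.min(),u.max(),v.min(),v.max(),Q.mean(0),np.percentile(Q,[2,50,98],axis=0))
E
```

```text
0.0 [ 0.22500291 -0.50135321  0.22933633] [-3.13946641e+00 -2.15732421e-04  4.21786826e-01] [ 0.19681691  0.52109197 -0.58659591]
scene [[-0.85990389  0.38201278 -0.33857279  0.93313135]
 [ 0.51036674  0.65581996 -0.55626071  0.56346618]
 [ 0.00954409 -0.65112704 -0.75890875  0.78019766]
 [ 0.          0.          0.          1.        ]]
stand [(array([171., 102., 416., 353.]), 0.71)]
release_pad [(array([253., 130., 407., 210.]), 0.84)]
tray_mid [(array([182., 128., 410., 320.]), 0.94), (array([256., 131., 408., 210.]), 0.54)]
jar_brown [(array([411., 237., 451., 279.]), 0.88)]
jar_cream [(array([230., 139., 253., 168.]), 0.96), (array([192., 129., 228., 196.]), 0.29)]
carton [(array([373., 269., 428., 324.]), 0.85), (array([168., 102., 415., 350.]), 0.21)]
spatulas [(array([195., 126., 228., 195.]), 0.64)]
red 731 313 353 140 173 [ 0.50359912 -0.08684524  0.14538526] [[ 0.47103351 -0.11835222  0.13491558]
 [ 0.50336946 -0.08630983  0.14507306]
 [ 0.53739047 -0.05509679  0.15727575]]
top [[-0.00694694 -0.99589021  0.09030188  0.51392973]
 [-0.99969794  0.00904558  0.02285186  0.03144195]
 [-0.02357478 -0.09011585 -0.99565223  1.18432751]
 [ 0.          0.          0.          1.        ]]
stand [(array([249., 132., 491., 344.]), 0.81)]
release_pad []
tray_mid [(array([267., 135., 478., 323.]), 0.71)]
jar_brown [(array([255., 312., 289., 348.]), 0.76)]
jar_cream [(array([471., 224., 510., 260.]), 0.56), (array([266., 136., 478., 318.]), 0.4)]
carton [(array([229., 257., 279., 308.]), 0.97)]
spatulas [(array([458., 173., 501., 213.]), 0.64)]
red 988 374 414 273 313 [ 0.50239906 -0.09025084  0.14534871] [[ 0.4704829  -0.12151258  0.13602584]
 [ 0.50244864 -0.09009888  0.14477434]
 [ 0.53524106 -0.05852793  0.15748023]]
```

View pics/scene1.png

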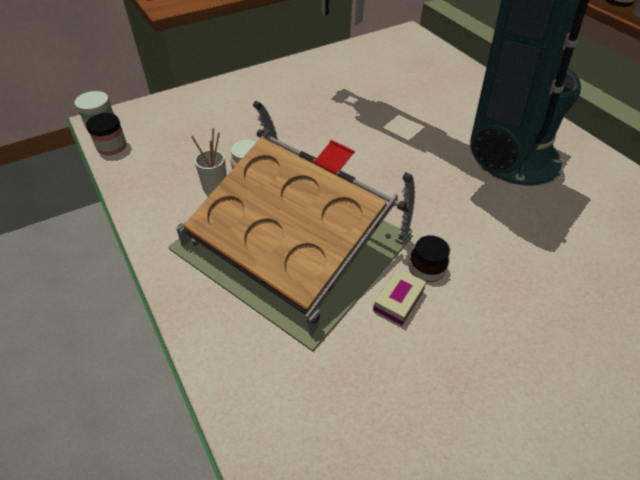

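View pics/top1.png

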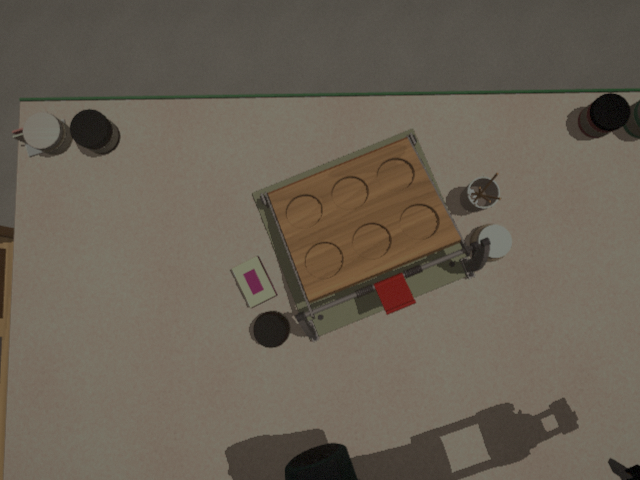

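```bash
python3 - <<'E'
from h import *
z=np.load('top1.npz');im,P,d=z['im'],z['P'],z['d']
hsv=cv2.cvtColor(im,cv2.COLOR_RGB2HSV)
m=((hsv[...,0]<8)|(hsv[...,0]>174))&(hsv[...,1]>150)&(hsv[...,2]>80)&(d>0)
Q=P[m];c=Q.mean(0);w=np.linalg.svd(Q-c)[2];print('plate',c,'n',w[2])
v,u=np.where(m);print(cv2.minAreaRect(Q[:,:2].astype(np.float32)))
# board: brown
print(hsv[200:260:20,330:420:30].tolist())
R=P[170:290,280:470].reshape(-1,3);R=R[(R[:,2]>.06)&(R[:,2]<.3)]
# ransac plane
rng=np.random.default_rng(0);best=None
for _ in range(500):
    a=R[rng.choice(len(R),3)];n=np.cross(a[1]-a[0],a[2]-a[0]);n/=np.linalg.norm(n)+1e-12
    i=abs((R-a[0])@n)<.003
    if best is None or i.sum()>best.sum():best=i
S=R[best];c=S.mean(0);n=np.linalg.svd(S-c,full_matrices=False)[2][2];n*=np.sign(n[2])
print('board',len(S),c,n,'tilt',np.arccos(n[2]),'yaw of horizontal n',np.arctan2(n[1],n[0]))
for nme,b in dict(brown=(255,312,289,348),carton=(229,257,279,308),cream=(471,224,510,260),cup=(458,173,501,213)).items():
    q=P[b[1]:b[3],b[0]:b[2]].reshape(-1,3);q=q[q[:,2]>.02];print(nme,np.percentile(q,[5,50,95],axis=0).round(3).tolist())
E
```

```text
plate [ 0.50239906 -0.09025084  0.14534871] n [-0.28059373 -0.1037835  -0.95419922]
((0.502736508846283, -0.09015420824289322), (0.06132886931300163, 0.058991607278585434), 20.933841705322266)
[[[15, 127, 110], [16, 126, 117], [16, 131, 113]], [[15, 125, 116], [16, 135, 106], [16, 130, 110]], [[15, 130, 116], [15, 130, 112], [13, 129, 65]]]
board 9282 [ 0.63881292 -0.02928569  0.11664976] [0.279147   0.11128217 0.9537784 ] tilt 0.30522820981287674 yaw of horizontal n 0.37934271508580664
brown [[0.397, 0.127, 0.033], [0.429, 0.156, 0.063], [0.458, 0.186, 0.066]]
carton [[0.486, 0.162, 0.031], [0.527, 0.196, 0.035], [0.568, 0.231, 0.039]]
cream [[0.572, -0.339, 0.029], [0.601, -0.305, 0.056], [0.639, -0.246, 0.21]]
cup [[0.677, -0.314, 0.025], [0.708, -0.288, 0.07], [0.736, -0.254, 0.137]]
```

The scene picture shows the raised tray with the red press plate at about (335,157), and a toothed rack at each side. In the top picture the plate is at (395,293), the brown jar and carton are at lower left, and the cup and cream jar are at the right rack. The plate is at (0.502, -0.090, 0.145), which agrees with the model for a tilt of 0.305 rad (0.147 expected). The stand's yaw is about 0.37.

```bash
python3 -m handwheel '[[[0,0,-0.03],[0.45,0.7,0],1],[[0,0,0],[0.45,0.7,0],1],[[0,0,0],[0.45,0.7,0],1],[[0,0,0],[0.45,0.7,0],1],[[0,0,0],[0.45,0.7,0],1]]'; python3 -m handwheel '[[[0,0,0],[0.45,0.7,0],1],[[0,0,0],[0.45,0.7,0],1],[[0,0,0],[0.45,0.7,0],1],[[0,0,0],[0.45,0.7,0],1],[[0,0,0],[0.45,0.7,0],1]]'; python3 -m handwheel '[[[0,0,0],[0.45,0.6,0],1],[[0,0,0],[0.45,0.6,0],1],[[0,0,0],[0,0,0],1],[[0,0,0],[0,0,0],1],[[0,0,0],[0,0,0],1]]'
```

```text
time: 1.3
tool_pos: [0.3383, -0.3254, 0.2307]
ee_rot: [3.141, -0.0, 0.374]
wrist_force: [1.1, -0.3, 0.8]
width: 0.0574
finger_force: 0.0
time: 1.8
tool_pos: [0.4509, -0.1502, 0.2308]
ee_rot: [3.141, -0.001, 0.375]
wrist_force: [0.5, -0.5, -0.4]
width: 0.0176
finger_force: 0.0
time: 2.3
tool_pos: [0.4947, -0.0926, 0.2305]
ee_rot: [3.141, 0.0, 0.374]
wrist_force: [-0.5, 0.4, -0.1]
width: 0.0005
finger_force: 0.0
```

```bash
python3 -m handwheel '[[[0,0,0],[0,0,-0.4],1],[[0,0,0],[0,0,-0.4],1],[[0,0,0],[0,0,-0.1],1],[[0,0,0],[0,0,-0.1],1],[[0,0,0],[0,0,-0.05],1]]'; python3 -m handwheel '[[[0,0,0],[0,0,-0.05],1],[[0,0,0],[0,0,-0.05],1],[[0,0,0],[0,0,-0.05],1],[[0,0,0],[0,0,-0.05],1],[[0,0,0],[0,0,-0.05],1]]'; python3 - <<'E'
from h import *
im,d=shot('scene','s2.png')
cv2.imwrite('pics/s2c.png',cv2.resize(im[80:260,220:440,::-1],None,fx=3,fy=3))
E
```

```text
time: 2.8
tool_pos: [0.4951, -0.0925, 0.1784]
ee_rot: [3.141, -0.001, 0.374]
wrist_force: [-0.5, -0.2, -0.3]
width: 0.0002
finger_force: 0.0
time: 3.3
tool_pos: [0.4952, -0.0921, 0.1658]
ee_rot: [3.141, 0.0, 0.375]
wrist_force: [-1.5, -1.3, 3.1]
width: 0.0005
finger_force: 1.4
```

View pics/s2c.png

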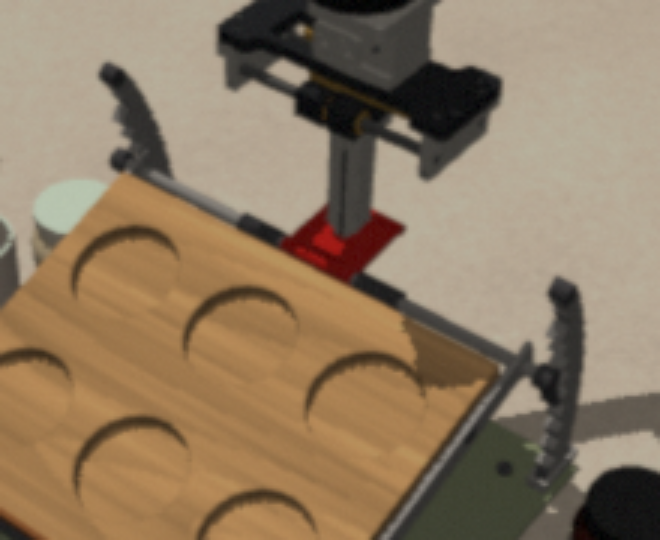

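The closed fingertips stand on the middle of the plate, at crop (345,230), with about 3 N of spring force. I'll press on to the stop.

```bash
python3 -m handwheel '[[[0,0,0],[0,0,-0.05],1],[[0,0,0],[0,0,-0.05],1],[[0,0,0],[0,0,-0.05],1],[[0,0,0],[0,0,0],1]]';python3 -m handwheel '[[[0,0,0],[-0.01,0,-0.05],1],[[0,0,0],[-0.01,0,-0.05],1],[[0,0,0],[-0.01,-0.01,-0.05],1],[[0,0,0],[0,0,0],1]]'
```

```text
time: 3.75
tool_pos: [0.4944, -0.0923, 0.1583]
ee_rot: [3.141, 0.002, 0.374]
wrist_force: [-4.0, -1.7, 4.6]
width: 0.0005
finger_force: 2.6
time: 4.15
tool_pos: [0.4929, -0.0929, 0.1508]
ee_rot: [3.141, 0.002, 0.374]
wrist_force: [-4.8, -3.5, 6.0]
width: 0.0003
finger_force: 3.0
```

```bash
python3 -m handwheel '[[[0,0,0],[-0.02,-0.01,-0.08],1],[[0,0,0],[-0.02,-0.01,-0.08],1],[[0,0,0],[-0.02,-0.01,-0.08],1],[[0,0,0],[-0.02,0,-0.08],1],[[0,0,0],[-0.02,0,-0.08],1]]';python3 -m handwheel '[[[0,0,0],[-0.01,-0.01,-0.08],1],[[0,0,0],[-0.01,0,-0.08],1],[[0,0,0],[-0.01,-0.01,-0.08],1],[[0,0,0],[-0.01,0,-0.08],1],[[0,0,0],[-0.01,0,-0.08],1]]'; python3 - <<'E'
from h import *
im,d=shot('scene','s3.png');P=cloud('scene',d)
R=P[130:320,190:400].reshape(-1,3);R=R[(R[:,2]>.05)&(R[:,2]<.2)]
rng=np.random.default_rng(0);best=None
for _ in range(500):
    a=R[rng.choice(len(R),3)];n=np.cross(a[1]-a[0],a[2]-a[0]);n/=np.linalg.norm(n)+1e-12
    i=abs((R-a[0])@n)<.003
    if best is None or i.sum()>best.sum():best=i;N=n
print('tilt',np.arccos(abs(N[2])),best.sum())
E
```

```text
time: 4.65
tool_pos: [0.4887, -0.0945, 0.1314]
ee_rot: [3.14, -0.0, 0.374]
wrist_force: [-3.4, -1.6, 6.8]
width: 0.0005
finger_force: 3.7
time: 5.15
tool_pos: [0.486, -0.0955, 0.1111]
ee_rot: [3.14, 0.001, 0.374]
wrist_force: [-3.3, -2.9, 6.7]
width: 0.0005
finger_force: 3.8
tilt 0.13265335892373595 10793
```

```bash
python3 -m handwheel '[[[0,0,0],[-0.01,0,-0.08],1],[[0,0,0],[0,0,-0.08],1],[[0,0,0],[0,0,-0.08],1],[[0,0,0],[0,0,-0.08],1],[[0,0,0],[0,0,-0.08],1]]';python3 -m handwheel '[[[0,0,0],[0,0,-0.08],1],[[0,0,0],[0,0,-0.08],1],[[0,0,0],[0,0,-0.06],1],[[0,0,0],[0,0,-0.06],1],[[0,0,0],[0,0,-0.04],1]]'
```

```text
time: 5.7
tool_pos: [0.4846, -0.0961, 0.0907]
ee_rot: [3.14, 0.003, 0.374]
wrist_force: [-5.3, -4.6, 5.3]
width: 0.0003
finger_force: 4.1
time: 6.2
tool_pos: [0.4844, -0.0961, 0.0743]
ee_rot: [3.14, 0.004, 0.374]
wrist_force: [-5.2, -4.8, 6.2]
width: 0.0012
finger_force: 3.7
```

```bash
python3 -m handwheel '[[[0,0,0],[0,0,-0.04],1],[[0,0,0],[0,0,-0.04],1],[[0,0,0],[0,0,-0.04],1],[[0,0,0],[0,0,0],1]]';python3 -m handwheel '[[[0,0,0],[0,0,-0.04],1],[[0,0,0],[0,0,-0.02],1],[[0,0,0],[0,0,0],1]]'
```

```text
time: 6.6
tool_pos: [0.4846, -0.0962, 0.0711]
ee_rot: [3.14, 0.004, 0.375]
wrist_force: [-10.3, -3.0, 17.0]
width: 0.0004
finger_force: 10.1
time: 6.9
tool_pos: [0.4847, -0.0963, 0.0706]
ee_rot: [3.139, 0.003, 0.375]
wrist_force: [-15.3, -2.0, 28.9]
width: 0.0003
finger_force: 16.0
```

The force rises with no further travel, so the tray is on its buffers. I'll check the tilt, then retreat.

```bash
cat > tilt.py <<'E'
from h import *
import sys
im,d=shot('scene',sys.argv[1]);P=cloud('scene',d)
R=P[130:320,190:400].reshape(-1,3);R=R[(R[:,2]>.05)&(R[:,2]<.2)]
rng=np.random.default_rng(0);best=None
for _ in range(500):
    a=R[rng.choice(len(R),3)];n=np.cross(a[1]-a[0],a[2]-a[0]);n/=np.linalg.norm(n)+1e-12
    i=abs((R-a[0])@n)<.003
    if best is None or i.sum()>best.sum():best=i
S=R[best];c=S.mean(0);n=np.linalg.svd(S-c,full_matrices=False)[2][2];n*=np.sign(n[2])
print('tilt',n,c,robot.get_obs()['wrist_force'])
E
python3 tilt.py s4.png; python3 -m handwheel '[[[0,0,0],[0,0,0.1],1],[[0,0,0],[0,0,0.1],1],[[0,0,0],[0,0,0.1],1],[[0,0,0],[0,0,0.15],1],[[0,0,0],[0,0,0.2],1]]'; python3 -m handwheel '[[[0,0,0],[0,0,0.4],1],[[0,0,0],[0,0,0.4],1],[[0,0,0],[0,0,0.4],1],[[0,0,0],[0,0,0.4],1],[[0,0,0],[0,0,0],1]]'; python3 tilt.py s5.png
```

```text
tilt [-0.00198505 -0.00107676  0.99999745] [ 0.65395709 -0.01874831  0.07378954] [-15.4146118   -2.14409386  28.60131363]
time: 7.45
tool_pos: [0.4855, -0.094, 0.0975]
ee_rot: [-3.14, 0.0, 0.375]
wrist_force: [0.3, -0.1, -0.0]
width: 0.0007
finger_force: 0.0
time: 7.95
tool_pos: [0.4878, -0.0949, 0.1815]
ee_rot: [3.138, -0.006, 0.375]
wrist_force: [0.5, -0.5, 0.3]
width: 0.0005
finger_force: 0.0
tilt [-0.00149036 -0.00157375  0.99999765] [ 0.65452943 -0.01806816  0.07380721] [-0.02819397 -0.00881817 -0.76620017]
```

View pics/s5.png

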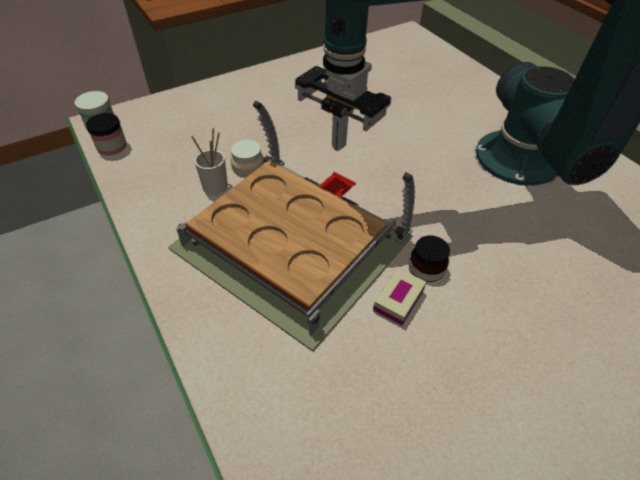

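The board is flat (top at 73.8 mm, 74 mm expected), the hand is clear, and the bystanders haven't moved. One check remains: whether the bar has sprung back.

```bash
python3 - <<'E'
from h import *
for n in ['scene']:
    im,d=shot(n,'s6.png');P=cloud(n,d)
    hsv=cv2.cvtColor(im,cv2.COLOR_RGB2HSV)
    m=((hsv[...,0]<8)|(hsv[...,0]>174))&(hsv[...,1]>150)&(hsv[...,2]>60)&(d>0);m[:,:300]=0;m[:,370:]=0;m[220:]=0
    Q=P[m];A=np.c_[Q[:,:2]@[.931,.364],np.ones(len(Q))]
    s=np.linalg.lstsq(A,Q[:,2],rcond=None)[0];print(len(Q),'slope',s[0],Q.mean(0),np.percentile(Q[:,2],[2,98]))
E
```

```text
470 slope 0.021651166654895637 [ 0.48665712 -0.09348468  0.055692  ] [0.05231052 0.05892094]
```

```bash
python3 -c "
from bench import robot
print(robot.close_job())"
```

```text
the job is handed in; nothing more can be done
None
```

The job is handed in, with no verdict returned: the tray lies flat, the release bar reads about 0.02 rad from level, the jars, carton and cup look unmoved, and the hand is clear.

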